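# Free the ratchet pawl and lower the brooch press

### The job

A glued copper brooch lies in the nest of the small ratchet press and needs the press closed on it. With the fingertips, press the pawl's tab all the way down so that the pawl comes free of the teeth, then push the raised arm down until its rubber foot rests on the brooch, and move away. Nothing needs grasping and nothing may be lifted; leave the pawl released, and leave the brooch and everything lying about where they are.

Things in the scene. Friction and masses are not known exactly. Their poses are not given: they have to be found in the camera images.
- press: Fixed dark steel frame of a bench press: base 245 x 100 x 14 mm, cheeks 110 mm high. Origin on the table, z up. Everything swings in its x-z plane. In its frame, mm: arm hinge (35, 0, 95), arm runs to -x; pawl hinge (85, 0, 40), tab on the +x side; nest of 60 mm diameter, rim at 34, at (-80, 0). The arm points roughly to the robot's right (-y). Loose things under 50 mm tall lie beside it.
- press_arm (a joint): Arm's angle above level, rad: starts 0.63 to 0.73; 0.00 = level, foot touching the brooch. A bright steel bar 20 mm wide, 14 thick, its axis through the hinge, ending in a black rubber push pad 56 x 36 x 14 mm. Teeth on its hub stop it at about 0.61 while the pawl is engaged. Pawl free: it stays where left, and takes 3 to 5 N down on the pad to move.
- push_pad (a point): Centre of the top face of the arm's black rubber push pad, 200 mm from the arm's hinge along the arm and 7 mm above its axis. About 220 mm above the table at the start and 102 mm when the arm is down. Its axes turn with the arm: x towards the hinge, y along the hinge, z out of the pad's top.
- press_foot (a point): Centre of the underside of the arm's rubber foot (disc 28 mm across on a 14 mm stem), 115 mm from the arm's hinge and 47 mm below the arm's axis.
- pawl (a joint): Angle of the pawl, rad: 0 engaged with the teeth (the start), about 0.16 just clear of the teeth, 0.35 fully pressed at its stop. It has no spring: it takes 2 to 3 N at the tab and stays where it is left.
- pawl_tab (a point): Centre of the top face of the pawl's tab, a steel plate 34 x 36 x 7 mm that sticks out low from the press on the side away from the arm, 78 mm from the pawl's hinge. It moves nearly straight down by about 27 mm, from 58 mm to about 30 mm above the table. Its x points away from the press, y along the hinge.
- brooch: The copper brooch lying loose in the nest under the arm: disc 40 mm across with a domed flower, 18 mm high in all. Origin: centre of its underside, z up. Not to be touched by the robot or shifted.
- spare_brooch: A second brooch of the same shape and size, loose on the table beside the press; bystander. Origin: centre of its underside.
- red_cap: A red plastic screw cap, open upward, 52 mm across and 16 mm high, beside the press; bystander. Origin: centre of its underside.
- pine_cone: A small brown pine cone, 42 mm across and 45 mm high, beside the press; bystander. Origin: centre of its underside.
- pliers: Pliers with black handles, about 160 mm long, 60 mm wide and 14 mm thick, lying beside the press; bystander. Origin: under the pivot; x towards the jaws.
- white_tub: A white plastic bowl, 96 mm across and 55 mm high, on the robot's left; bystander. Origin: centre of its underside.
- jar: A glass jar with a metal lid, 56 mm across and 70 mm high, on the robot's left; bystander. Origin: centre of its underside.
- paint_brush: A flat brush with a wooden handle, about 0.2 m long and 42 mm wide, lying on the table on the robot's right; bystander. Origin: under its middle, x along it.

How it is judged (in metres and radians):
On the way, in this order (a step that is already met when the one before it is completed fails the run):
1. the pawl is pressed down free of the teeth while the arm is still raised (value of joint pawl above 0.24 rad and value of joint press_arm above 0.5 rad), for 0.1 s.
2. the arm is pushed down until its foot rests on the brooch (value of joint press_arm below 0.03 rad), for 0.2 s.
At the end, for the whole second after the job is handed in: The arm is down and at rest within 0.035 rad of level (foot on the brooch or within 4 mm of it), the pawl is still released (over 0.20 rad), and the brooch lies flat and still in its nest within 10 mm of the foot's centre (value of joint press_arm between -0.035 and 0.035 rad and value of joint pawl above 0.2 rad and horizontal distance between brooch and press_foot below 0.01 m and velocity of joint press_arm between -0.02 and 0.02 rad/s and linear speed of brooch below 0.01 m/s and angle between brooch's own z axis and vertical below 0.15 rad); the robot touches nothing.
It fails at once if the arm is lifted above its raised start (value of joint press_arm above 0.8 rad).
It fails at once if the arm is forced down over the engaged teeth (value of joint press_arm below 0.5 rad and value of joint pawl below 0.1 rad).
It fails at once if the brooch is shifted or lifted by more than 10 mm, or tipped (distance of brooch from where it was at the start of the episode above 0.01 m or angle between brooch's own z axis and vertical above 0.35 rad).
It fails at once if the robot's fingers press on the brooch (contact force between the fingers and brooch above 1 N).
It fails at once if a thing lying about is moved by more than 20 mm or tipped (distance of any of spare_brooch, red_cap, pine_cone, pliers, white_tub, jar, paint_brush from where it was at the start of the episode above 0.02 m or angle between any of jar, white_tub, pine_cone's own z axis and vertical above 0.5 rad).
It also fails if it takes over 42 s, if anything falls off the work surface, if the arm or the gripper's body presses on something with over 40 N, if the wrist force passes 120 N, or if a joint passes its speed limit or range.

### The arm

A 7-joint arm with a two-finger parallel gripper is mounted at the origin on the work surface. World frame = base frame: x ahead of the robot, y to its left, z up, the work surface at z = 0. Lengths are in mm, angles in rad, forces in N, time in s.
With the tool pointing down it reaches from about 350 to 900 mm from the base axis. Payload 19.9 kg.
Tool frame: the origin (TCP) lies at the very end of the fingers, on their centre line; the grasp point (between the pads) lies 19 mm behind it; z points along the fingers, y is the direction in which the jaws open and shut (so a half turn about z gives the same grasp; the last joint's range is limited). The gripper opens to 94 mm and grips with 3 to 60 N. Pads are 16 mm wide; open, the fingers measure 119 mm over their backs; the gripper's body (75 mm by 177 mm) begins 78 mm behind the grasp point.
Start: joints at [-1.353, 0.417, -0.01, 1.614, 0.005, 1.111, -0.053], TCP at [160.545, 604.007, 205.425] pointing down, gripper open.
Joint ranges: [-2.81, 2.81], [-0.39, 2.02], [-1.27, 1.25], [0.06, 2.57], [-1.19, 4.33], [0.19, 2], [-2.82, 2.82]. Speed limits (rad/s): [1.89, 1.89, 2.39, 2.39, 3.01, 3.01, 3.01].

### API

Orientations are given as a rotation vector (axis times angle).
In Python, from rig import * gives the robot as it stands.
- The arm moves only by the tool move_arm, never from a script. Its argument "steps" is a list of rows, each a list of 4 numbers: the shift along the tool's x, y, z each as a share of 200 mm, from -1 to 1, then the turn about the tool's z as a share of 180 degrees, from -1 to 1. A call has exactly 8 rows; each row shifts and turns the commanded pose from where the row before left it, along the tool's axes as they then stand; what a row does not reach is not made up. A row lasts 1/8 s, in which the tool goes at most 62.5 mm and 10.7 degrees, less where a joint would pass 70% of its speed; a pose out of reach is approached as far as the arm can. A call with a number of a shift or a turn outside -1 to 1 is refused whole. A call with a gripper value outside its range is refused whole. "gripper" is the opening, from -1 (shut) to 1 (fully open), set as the call begins (left out, the last holds). The fingers move at their own pace and stop on an object; the grip force is fixed at half the most. Time passes only in rows, so rows that do not move let the fingers close, or fill a call up. It gives the time, the measured TCP pose, the force and the opening at its end, in the units of the state.
- read_state(): the state, without advancing time (a new reading comes with each control period).
- get_image(name): name is "scene" or "top" or "wrist"; returns (picture, depth): 400x640x3 uint8, red, green, blue; 400x640 float32, mm along the optical axis (not along the pixel's ray), 0 where there is no reading.
- get_calibration(name): a dict with "mtx" (3x3 intrinsics, pixels), "R" (3x3) and "t" (3): a world point X has camera coordinates R X + t; the wrist camera has in their place "mount" (4x4, takes a point from camera to tool coordinates, whose origin is the TCP and whose axes are the flange's). Camera axes: x right, y down, z forward; pixel columns grow to the right and rows downward; lengths in mm; the calibration is good to about 2 mm. A picture is of the moment at which its call begins: read the wrist's pose just before it. get_calibration takes no time and is no camera call.
- job_done(): hands the job in, once; it reports no verdict.
The state is a dict: "clock": time; "qpos": joint angles; "qvel": joint speeds; "joint_torque": joint torques, N m; "ee_pos": TCP position; "eef_rot": TCP orientation; "ft_force": force on the tool from outside, world axes, zero at the start; "wrist_torque": the same for the moment, N m; "opening": finger opening in mm.
Only numpy, scipy, OpenCV 4.12 (cv2) and the standard library are available. Lean on these libraries where they do the work, as an engineer would, in place of code of your own. Each camera call takes 0.05 s, during which the arm holds its last target. There are 200 camera calls.

## Working session

There is one attempt and no reset: what is moved stays moved. The work goes in short steps, Python scripts to look and compute and a tool call to move; the robot and the scene stay as the last step left them, time stands still between calls to the robot, and variables do not carry over. Pictures are saved under pics/ and viewed, about 8 in all and at most 12, crops included, and the job is handed in when it is done.

Besides the shell and the picture viewer there is one more tool, called after "Request:" as name(argument=value, ...), one argument or row to a line, values as JSON. move_arm: Moves the arm, as the interface text tells. Its arguments: {"type":"object","properties":{"steps":{"type":"array"},"gripper":{"type":"number"}},"required":["steps"]}

```bash
ls; mkdir -p pics; python3 - <<'E'
from rig import *
import cv2,numpy as np
s=read_state();print(s)
for n in("scene","top"):
    im,d=get_image(n);cv2.imwrite(f"pics/{n}0.png",im[:,:,::-1]);np.save(f"{n}0.npy",d);c=get_calibration(n);print(n,c)
    np.savez(f"{n}c.npz",**{k:np.array(v) for k,v in c.items()})
E
```

```text
pics
{'clock': 0.0, 'qpos': array([-1.35252417,  0.4179543 , -0.01034796,  1.61413196,  0.0046874 ,
        1.11069579, -0.05300699]), 'qvel': array([ 0.00106549,  0.0016128 , -0.00080879, -0.00040792, -0.0012122 ,
       -0.00034674, -0.00105724]), 'joint_torque': array([-5.93262866e-04, -8.51224208e+01,  6.38604574e-01, -4.26018906e+01,
       -4.88865911e-02,  1.82281999e-02,  1.97959503e-05]), 'ee_pos': array([160.42804047, 603.69179656, 204.85509403]), 'eef_rot': array([-4.06833837e-01, -3.11504560e+00,  1.82445485e-03]), 'ft_force': array([-0.49075211,  0.63695992,  0.32684998]), 'wrist_torque': array([-0.03649761, -0.02506537,  0.04879407]), 'opening': 94.0116696985629}
scene {'mtx': array([[501.80348322,   0.        , 319.32428092],
       [  0.        , 501.80348322, 199.35323024],
       [  0.        ,   0.        ,   1.        ]]), 'R': array([[-0.38731305,  0.92194777, -0.0009577 ],
       [ 0.69983135,  0.29332471, -0.65130385],
       [-0.60018721, -0.2529287 , -0.75881644]]), 't': array([ 217.53957373, -329.7171545 , 1624.39113729])}
top {'mtx': array([[403.15735383,   0.        , 325.24644378],
       [  0.        , 403.15735383, 199.0082486 ],
       [  0.        ,   0.        ,   1.        ]]), 'R': array([[-2.46691180e-02, -9.99688515e-01, -3.78254366e-03],
       [-9.86186312e-01,  2.49555080e-02, -1.63749142e-01],
       [ 1.63792532e-01, -3.09254130e-04, -9.86494760e-01]]), 't': array([ 24.30382521, 580.33047695, 950.30602136])}
```

View pics/top0.png

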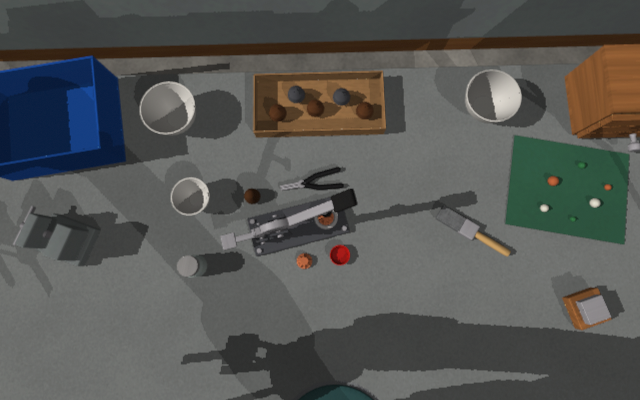

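View pics/scene0.png

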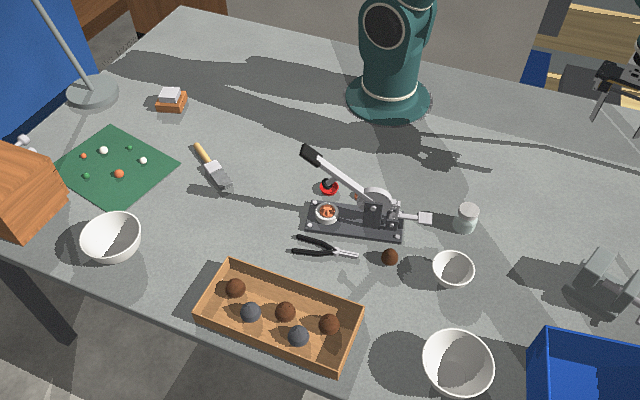

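The top view shows the press at about (295,228), the tab at (229,240), the pad at (344,199) and the gripper at the left. I'll enlarge it and deproject.

```bash
cat > h.py <<'E'
import numpy as np,cv2
def dep(n,u,v,d):
    c=np.load(f"{n}c.npz");p=np.linalg.inv(c['mtx'])@[u,v,1]*d
    return c['R'].T@(p-c['t'])
def cloud(n,d):
    c=np.load(f"{n}c.npz");v,u=np.mgrid[:400,:640]
    p=np.stack([u,v,np.ones_like(u)],-1)@np.linalg.inv(c['mtx']).T*d[...,None]
    return (p-c['t'])@c['R']
E
python3 - <<'E'
from h import *
im=cv2.imread("pics/top0.png")
cv2.imwrite("pics/topc.png",cv2.resize(im[150:285,165:365],None,fx=4,fy=4,interpolation=cv2.INTER_CUBIC))
P=cloud("top",np.load("top0.npy"))
for u,v in [(229,240),(226,241),(232,239),(344,199),(340,200),(348,198),(326,222),(185,197),(190,264),(252,196),(304,262),(340,255)]: print((u,v),P[v,u].round(1))
# points by class
def box(m): q=P[m];return q
x0,x1,y0,y1=165,365,150,285
reg=np.zeros(P.shape[:2],bool);reg[y0:y1,x0:x1]=1
g=cv2.cvtColor(im,cv2.COLOR_BGR2HSV)
pad=reg&(P[...,2]>190)
print("hi",P[pad].mean(0),pad.sum())
q=P[reg&(P[...,2]>9)&(P[...,2]<20)]
print(len(q))
S=cloud("scene",np.load("scene0.npy"))
for u,v in [(426,218),(422,218),(430,218),(312,156),(308,153),(316,159),(467,217),(453,264),(390,256)]: print('S',(u,v),S[v,u].round(1))
E
```

```text
(229, 240) [484.6 243.8  60.3]
(226, 241) [482.5 251.5  58.1]
(232, 239) [487.  237.1  58.2]
(344, 199) [549.  -27.8 233.3]
(340, 200) [548.4 -20.  225.9]
(348, 198) [549.8 -35.5 239.7]
(326, 222) [524.4   9.4  40. ]
(185, 197) [601.  370.1  12.4]
(190, 264) [429.7 332.4  71. ]
(252, 196) [594.1 192.5  41. ]
(304, 262) [428.3  66.3  21.8]
(340, 255) [443.8 -24.1   0.8]
hi [523.98087104 -13.91125298 352.20590536] 682
3125
S (426, 218) [483.4 250.5  55.9]
S (422, 218) [489.6 241.6  58.7]
S (430, 218) [483.  259.7  59.9]
S (312, 156) [554.  -20.8 228.7]
S (308, 153) [557.  -29.1 237.6]
S (316, 159) [553.9 -11.1 222.9]
S (467, 217) [451.5 341.9  67.2]
S (453, 264) [563.3 343.1  19.1]
S (390, 256) [615.9 201.7  43.4]
```

View pics/topc.png

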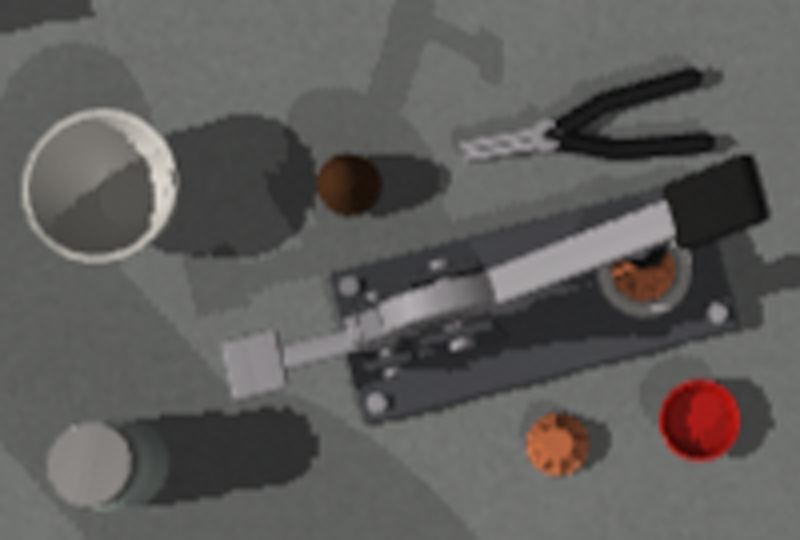

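The crop shows the tab with its corners near (222,346), (278,332), (287,387) and (233,399), and the pad centred at (717,201). The jar and pine cone are clear of the tab. I'll cross-check by intersecting rays at the known heights.

```bash
cat >> h.py <<'E'
from scipy.spatial.transform import Rotation as Rn
def ray(n,u,v,z):
    a=dep(n,u,v,500.);b=dep(n,u,v,1500.);return a+(b-a)*(z-a[2])/(b[2]-a[2])
def tosteps(s,target):  # shift in tool axes, shares of 200
    R=Rn.from_rotvec(s['eef_rot']).as_matrix();return (R.T@(np.array(target)-s['ee_pos'])/200).round(3)
E
python3 - <<'E'
from h import *
f=lambda u,v:(165+(u+.5)/4-.5,150+(v+.5)/4-.5)
tab=ray("top",*f(254.5,366),58);pad=ray("top",*f(717,201),226)
base=[ray("top",*f(*c),14) for c in [(332,272),(367,424)]];
b2=[ray("top",*f(*c),14) for c in [(348,285),(376,402),(717,313)]]
print(tab,pad,base,b2)
T=cloud("top",np.load("top0.npy"));S=cloud("scene",np.load("scene0.npy"))
im=cv2.imread("pics/top0.png")
for n,P in(("top",T),("scene",S)):
    for nm,c,r,z in(("tab",tab,26,(50,66)),("pad",pad,45,(195,260))):
        q=P[(np.hypot(P[...,0]-c[0],P[...,1]-c[1])<r)&(P[...,2]>z[0])&(P[...,2]<z[1])];print(n,nm,len(q),q.mean(0).round(1),((q.min(0)+q.max(0))/2).round(1))
d=tab-pad;print("len",np.hypot(*d[:2]),"ang",np.degrees(np.arctan2(d[1],d[0])))
d=b2[1]-b2[2];print("ang base",np.degrees(np.arctan2(d[1],d[0])))
d=base[0]-base[1];print("edge",np.degrees(np.arctan2(d[1],d[0])),np.linalg.norm(d))
E
```

```text
[482.09477188 246.11809717  58.        ] [548.44735331 -27.84942831 226.        ] [array([543.39163614, 208.34157452,  14.        ]), array([447.05895216, 185.76102022,  14.        ])] [array([534.82776059, 198.12004727,  14.        ]), array([460.59886762, 180.15714895,  14.        ]), array([511.16256958, -35.51157767,  14.        ])]
top tab 233 [481.9 243.7  57.9] [481.4 242.2  57.3]
top pad 534 [544.7 -21.2 226.6] [546.8 -18.1 221.4]
scene tab 194 [487.2 244.8  57.8] [484.8 243.6  56.6]
scene pad 416 [551.9 -17.9 224.4] [550.4 -16.6 221.5]
len 281.8880452920298 ang 103.61439438525943
ang base 103.19472662517211
edge 13.192066146804198 98.94375895262763
```

Request:
move_arm(
  steps=[
    [0,0,0,0.057],
    [0,0,0,0.057],
    [0,0,0,0.057],
    [0,0,0,0.057],
    [0,0,0,0.057],
    [0,0,0,0.057],
    [0,0,0,0],
    [0,0,0,0],
  ],
  gripper=-1,
)

```text
clock: 1.1
ee_pos: [160.4, 603.9, 205.3]
eef_rot: [1.938, 2.472, -0.001]
ft_force: [1.0, 0.1, 0.1]
opening: 17.4
```

```bash
python3 -c "
from rig import *
from h import *
s=read_state();print(tosteps(s,[484,245,205]),s['opening'])"
```

```text
[-2.129e+00  1.143e+00  2.000e-03] 17.404576938571527
```

Request:
move_arm(
  steps=[
    [-0.266,0.143,0,0],
    [-0.266,0.143,0,0],
    [-0.266,0.143,0,0],
    [-0.266,0.143,0,0],
    [-0.266,0.143,0,0],
    [-0.266,0.143,0,0],
    [-0.266,0.143,0,0],
    [-0.266,0.143,0,0],
  ],
)

```text
clock: 2.1
ee_pos: [483.8, 242.3, 205.7]
eef_rot: [1.939, 2.472, 0.001]
ft_force: [0.0, -0.0, 0.0]
opening: 0.2
```

```bash
python3 -c "
from rig import *
from h import *
s=read_state();print(s['ee_pos'],s['eef_rot'],tosteps(s,[484,245,80]),s['opening'])"
```

```text
[483.83136874 242.28429561 205.67915314] [1.93920227e+00 2.47159135e+00 7.00480953e-04] [0.013 0.004 0.628] 0.21951175542921902
```

Request:
move_arm(
  steps=[
    [0.01,0,0.15,0],
    [0,0,0.15,0],
    [0,0,0.15,0],
    [0,0,0.1,0],
    [0,0,0.075,0],
    [0,0,0,0],
    [0,0,0,0],
    [0,0,0,0],
  ],
)

```text
clock: 3.1
ee_pos: [482.6, 246.1, 81.2]
eef_rot: [1.943, 2.468, 0.002]
ft_force: [0.2, -0.5, 0.7]
opening: 0.5
```

```bash
cat > look.py <<'E'
import sys
from rig import *
from h import *
s=read_state();print({k:np.round(s[k],2) for k in('clock','ee_pos','ft_force')})
ims=[]
for n in("scene","top"):
    im,d=get_image(n);np.save(f"{n}{sys.argv[1]}.npy",d)
    r=im[120:250,280:480] if n=="scene" else im[170:300,180:380]
    ims.append(cv2.resize(r,None,fx=3,fy=3,interpolation=cv2.INTER_CUBIC)[:,:,::-1])
cv2.imwrite(f"pics/l{sys.argv[1]}.png",np.vstack(ims)[:, :].astype('uint8') if 0 else cv2.resize(np.hstack(ims),(800,260)) if 0 else np.vstack([i[:300] for i in ims]))
E
python3 look.py 1
```

```text
{'clock': np.float64(3.1), 'ee_pos': array([482.62, 246.09,  81.23]), 'ft_force': array([ 0.19, -0.46,  0.66])}
```

View pics/l1.png

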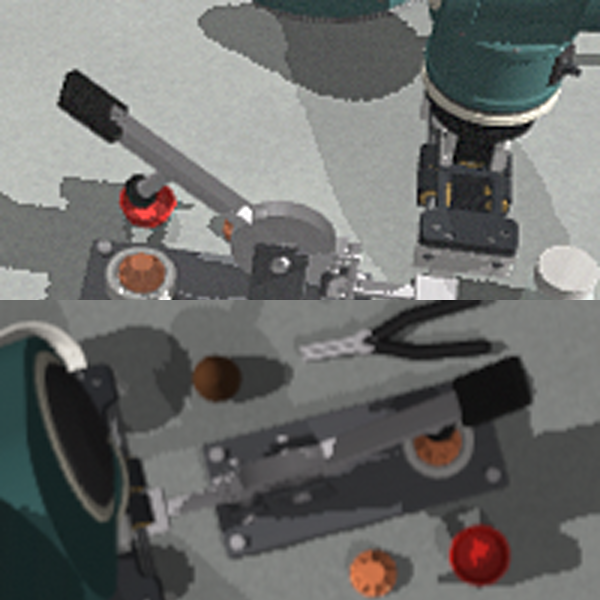

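The scene crop shows the closed fingers just above the tab at (437,283), and the body is clear of the hub and jar. I'll press gently.

Request:
move_arm(
  steps=[
    [0,0,0.05,0],
    [0,0,0.04,0],
    [0,0,0.03,0],
    [0,0,0.02,0],
    [0,0,0.02,0],
    [0,0,0.02,0],
    [0,0,0.02,0],
    [0,0,0,0],
  ],
)

```text
clock: 4.2
ee_pos: [482.2, 245.6, 40.2]
eef_rot: [1.944, 2.468, -0.001]
ft_force: [0.9, 0.8, -0.6]
opening: 0.3
```

Request:
move_arm(
  steps=[
    [0,0,0.01,0],
    [0,0,0.01,0],
    [0,0,0.01,0],
    [0,0,0.005,0],
    [0,0,0,0],
    [0,0,0,0],
    [0,0,0,0],
    [0,0,0,0],
  ],
)

```text
clock: 5.2
ee_pos: [482.4, 245.6, 33.6]
eef_rot: [1.944, 2.468, -0.0]
ft_force: [-0.3, -1.7, 5.5]
opening: 0.8
```

```bash
python3 look.py 2
```

```text
{'clock': np.float64(5.2), 'ee_pos': array([482.37, 245.64,  33.58]), 'ft_force': array([-0.3 , -1.68,  5.46])}
```

View pics/l2.png

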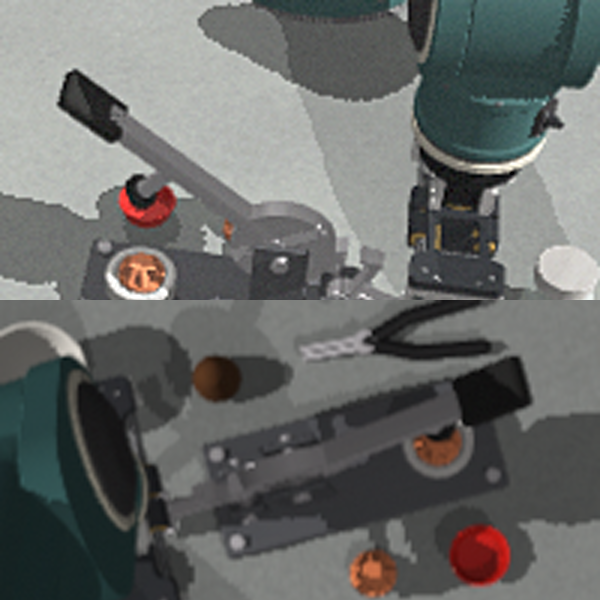

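Request:
move_arm(
  steps=[
    [0,0,0.01,0],
    [0,0,0.01,0],
    [0,0,0,0],
    [0,0,0,0],
    [0,0,0,0],
    [0,0,0,0],
    [0,0,0,0],
    [0,0,0,0],
  ],
)

```text
clock: 6.3
ee_pos: [483.0, 245.6, 31.3]
eef_rot: [1.945, 2.467, 0.002]
ft_force: [-11.1, -8.0, 42.7]
opening: 0.3
```

At the stop (43 N). Next I'll lift straight up and check the tab.

Request:
move_arm(
  steps=[
    [0,0,-0.1,0],
    [0,0,-0.25,0],
    [0,0,-0.3,0],
    [0,0,-0.3,0],
    [0,0,-0.3,0],
    [0,0,-0.1,0],
    [0,0,0,0],
    [0,0,0,0],
  ],
)

```text
clock: 7.3
ee_pos: [481.8, 245.7, 298.3]
eef_rot: [-1.943, -2.468, 0.002]
ft_force: [-0.2, 0.4, -0.5]
opening: 0.4
```

```bash
python3 look.py 3; python3 - <<'E'
from h import *
from rig import *
s=read_state();R=Rn.from_rotvec(s['eef_rot']).as_matrix();print(R.round(3),s['ee_pos'])
for n in("top","scene"):
    P=cloud(n,np.load(n+"3.npy"));q=P[(np.hypot(P[...,0]-484,P[...,1]-245)<12)&(P[...,2]<80)];print(n,"tab",len(q),np.median(q,0).round(1),np.percentile(q[:,2],[5,95]) if len(q) else 0)
    # arm bar: points in the press plane; fit angle
    e=np.array([-.230,.973]);nn=np.array([.973,.23]);rel=P[...,:2]-np.array([521,88.3]);X=rel@e;Y=rel@nn
    m=(np.abs(Y)<25)&(X<-60)&(X>-140)&(P[...,2]>150)&(P[...,2]<270);w=np.c_[X[m],P[m][:,2],Y[m]]
    if len(w)>5:
        k=np.polyfit(w[:,0],w[:,1],1);print(n,len(w),w.mean(0).round(1),"angle",np.arctan(-k[0]))
E
```

```text
{'clock': np.float64(7.3), 'ee_pos': array([481.8 , 245.65, 298.26]), 'ft_force': array([-0.15,  0.38, -0.46])}
[[-0.234  0.972 -0.002]
 [ 0.972  0.234 -0.001]
 [-0.001 -0.002 -1.   ]] [481.82071003 245.61097475 298.19500181]
top tab 70 [483.9 245.1  31.8] [26.38600987 34.83512674]
top 591 [-105.7  221.6   -2.2] angle 0.6852043476288503
scene tab 92 [486.3 244.9  28.9] [-2.28905576 35.44254415]
scene 530 [-100.8  214.     5.7] angle 0.7634303857789185
```

View pics/l3.png

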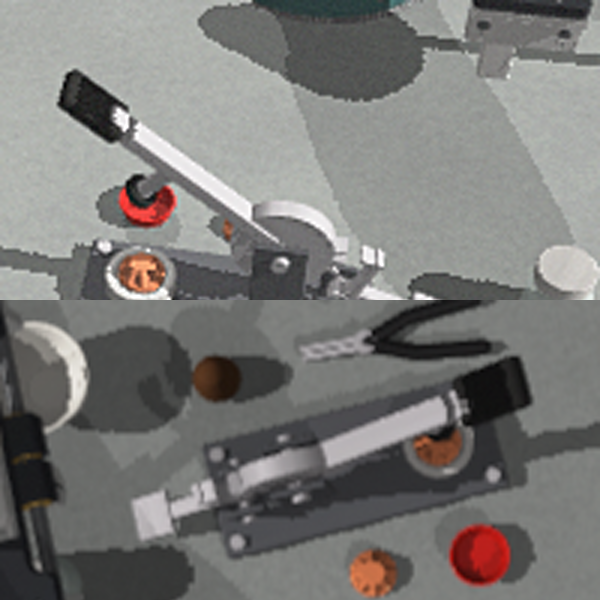

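The tab now stays at about 31 mm, so the pawl is released, and the arm is still raised at about 0.7 rad. Next I'll go over the pad.

Request:
move_arm(
  steps=[
    [-0.223,0,0,0],
    [-0.223,0,0,0],
    [-0.223,0,0,0],
    [-0.223,0,0,0],
    [-0.223,0,0,0],
    [-0.223,0.004,0,0],
    [0,0,0.1,0],
    [0,0,0.08,0],
  ],
)

```text
clock: 8.4
ee_pos: [545.4, -14.3, 261.9]
eef_rot: [-1.944, -2.467, 0.002]
ft_force: [0.1, 0.4, -0.8]
opening: 0.3
```

```bash
python3 look.py 4; python3 -c "
from rig import *
from h import *
s=read_state();print(tosteps(s,[545.4,-14.9,260]))"
```

```text
{'clock': np.float64(8.4), 'ee_pos': array([545.36, -14.29, 261.91]), 'ft_force': array([ 0.1 ,  0.43, -0.75])}
[-0.007  0.002  0.007]
```

View pics/l4.png

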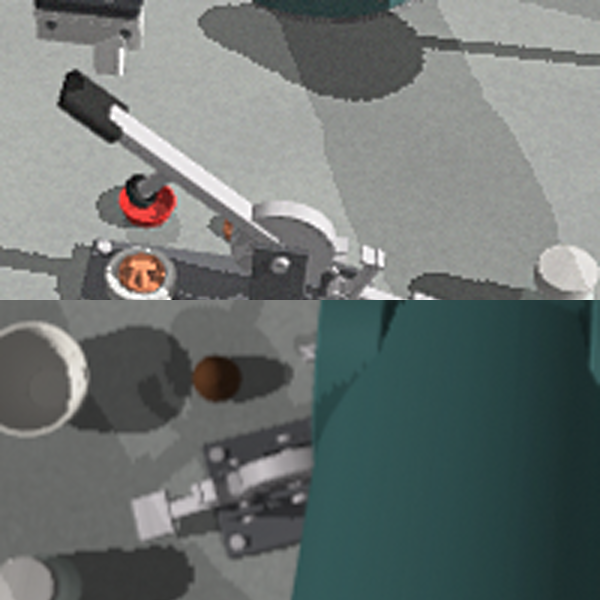

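The scene crop shows the fingertips at (112,65), over the inner part of the pad. I'll shift 6 mm outward, make contact, and follow the first part of the arc.

Request:
move_arm(
  steps=[
    [-0.03,0,0.09,0],
    [0,0,0.048,0],
    [-0.032,0,0.04,0],
    [-0.032,0,0.04,0],
    [-0.029,0,0.044,0],
    [-0.029,0,0.044,0],
    [0,0,0,0],
    [0,0,0,0],
  ],
)

```text
clock: 9.5
ee_pos: [553.1, -44.1, 202.4]
eef_rot: [1.944, 2.467, -0.0]
ft_force: [0.1, -0.0, -0.1]
opening: 0.5
```

```bash
python3 look.py 5
```

```text
{'clock': np.float64(9.5), 'ee_pos': array([553.05, -44.06, 202.45]), 'ft_force': array([ 0.05, -0.02, -0.13])}
```

View pics/l5.png

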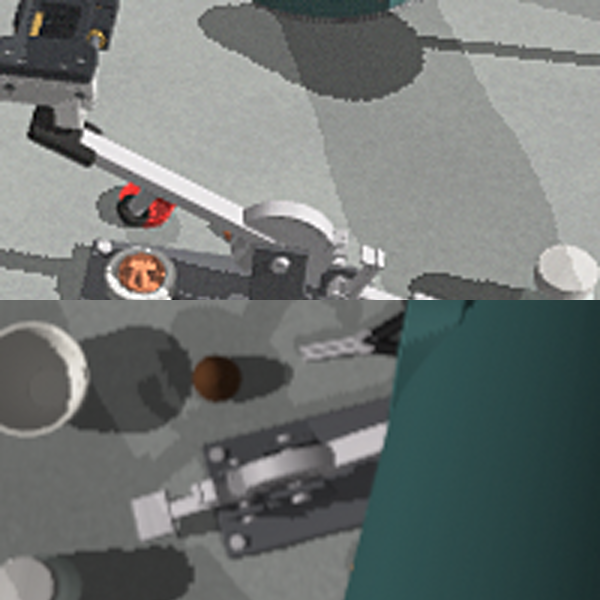

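The arm swings down under the fingers, with the pad at (60,135). I'll continue along the arc.

Request:
move_arm(
  steps=[
    [-0.024,0,0.046,0],
    [-0.024,0,0.046,0],
    [-0.019,0,0.048,0],
    [-0.019,0,0.048,0],
    [-0.015,0,0.05,0],
    [-0.015,0,0.05,0],
    [-0.009,0,0.051,0],
    [-0.009,0,0.051,0],
  ],
)

```text
clock: 10.6
ee_pos: [559.1, -70.0, 123.6]
eef_rot: [1.944, 2.468, -0.0]
ft_force: [2.5, -1.8, 4.5]
opening: 0.3
```

Request:
move_arm(
  steps=[
    [-0.004,0,0.04,0],
    [-0.004,0,0.03,0],
    [0,0,0.01,0],
    [0,0,0.01,0],
    [0,0,0,0],
    [0,0,0,0],
    [0,0,0,0],
    [0,0,0,0],
  ],
)

```text
clock: 11.6
ee_pos: [559.5, -71.2, 106.2]
eef_rot: [-1.944, -2.468, 0.0]
ft_force: [-0.6, -0.4, -0.7]
opening: 0.3
```

Request:
move_arm(
  steps=[
    [0,0,0.01,0],
    [0,0,0.01,0],
    [0,0,0.005,0],
    [0,0,0,0],
    [0,0,0,0],
    [0,0,0,0],
    [0,0,0,0],
    [0,0,0,0],
  ],
)

```text
clock: 12.6
ee_pos: [559.7, -71.4, 102.0]
eef_rot: [1.944, 2.468, 0.001]
ft_force: [-6.6, 1.4, 18.8]
opening: 0.7
```

Request:
move_arm(
  steps=[
    [0,0,0.005,0],
    [0,0,0,0],
    [0,0,0,0],
    [0,0,0,0],
    [0,0,0,0],
    [0,0,0,0],
    [0,0,0,0],
    [0,0,0,0],
  ],
)

```text
clock: 13.6
ee_pos: [559.8, -71.5, 101.7]
eef_rot: [1.944, 2.468, 0.002]
ft_force: [-12.3, 2.0, 32.3]
opening: 0.1
```

Firm contact at z ≈ 102 mm, as expected for level. I'll lift away gently and check.

Request:
move_arm(
  steps=[
    [0,0,-0.005,0],
    [0,0,-0.01,0],
    [0,0,-0.1,0],
    [0,0,-0.3,0],
    [0,0,-0.3,0],
    [0,0,-0.3,0],
    [0,0,0,0],
    [0,0,0,0],
  ],
)

```text
clock: 14.6
ee_pos: [559.3, -71.1, 302.6]
eef_rot: [-1.943, -2.468, 0.001]
ft_force: [0.1, -0.6, -0.3]
opening: 0.1
```

Request:
move_arm(
  steps=[
    [0,-0.3,0,0],
    [0,-0.3,0,0],
    [0,-0.3,0,0],
    [0,0,0,0],
    [0,0,0,0],
    [0,0,0,0],
    [0,0,0,0],
    [0,0,0,0],
  ],
)

```text
clock: 15.6
ee_pos: [384.8, -113.4, 303.0]
eef_rot: [-1.944, -2.468, 0.002]
ft_force: [0.8, -0.2, -0.4]
opening: 0.6
```

```bash
python3 look.py 6; python3 - <<'E'
from h import *
e=np.array([-.230,.973]);nn=np.array([.973,.23])
for n in("top","scene"):
    P=cloud(n,np.load(n+"6.npy"));rel=P[...,:2]-np.array([521,88.3]);X=rel@e;Y=rel@nn
    m=(np.abs(Y)<12)&(X<-5)&(X>-185)&(P[...,2]>80)&(P[...,2]<160);w=np.c_[X[m],P[m][:,2]]
    if len(w)>5: k=np.polyfit(w[:,0],w[:,1],1);print(n,len(w),w.mean(0).round(1),"angle",np.arctan(-k[0]))
    q=P[(np.hypot(P[...,0]-484,P[...,1]-245)<10)&(P[...,2]<80)];print("tab",np.median(q[:,2]) if len(q) else 0)
E
```

```text
{'clock': np.float64(15.6), 'ee_pos': array([ 384.76, -113.43,  302.99]), 'ft_force': array([ 0.81, -0.2 , -0.43])}
top 718 [-96.9 101.8] angle 0.0015878081424901686
tab 31.280796570735955
scene 608 [-91.  100.6] angle 0.013550430487037805
tab 28.97273170045996
```

View pics/l6.png

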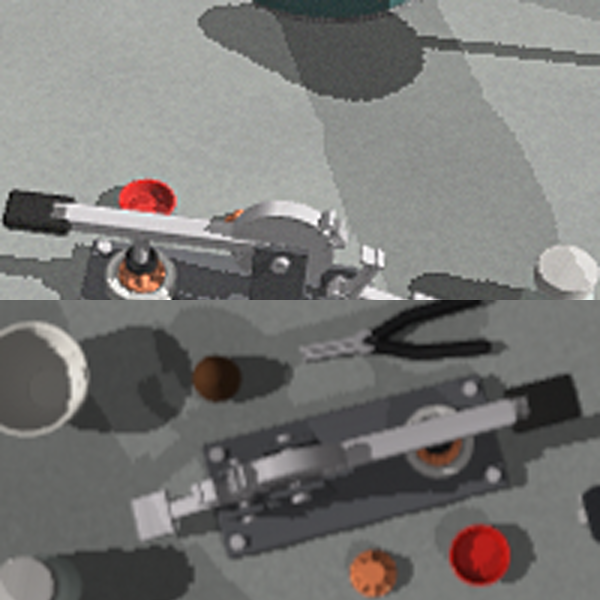

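The arm is level with its foot on the brooch (140,265 in the scene crop). The tab is down, and the bystanders in view haven't moved.

```bash
python3 -c "
from rig import *
job_done();s=read_state();print(s['clock'],s['ft_force'])"
```

```text
the job is handed in; nothing more can be done
the job is handed in; nothing more can be done
```

The press is closed on the brooch and the job is handed in; handing in gives no verdict. With closed fingertips I pressed the pawl's tab down to its stop (43 N on the tool at the end). I then pushed the pad along its arc until the foot met the brooch (32 N, fingertips at 102 mm) and backed away, finishing at about 15.7 s of the 42 s.

**Last checks, after moving away:**
- **Arm:** depth fits put it level, at 0.002 rad in the top view and 0.014 rad in the scene view. Both are within the 0.035 rad limit.
- **Pawl:** the tab stayed down at about 29 to 31 mm above the table, so the pawl is still released.
- **Brooch:** by eye in the images, it sits in the nest under the foot. I did not measure its offset or tilt.
- **Bystanders:** the ones in view looked unmoved. The final crops did not show the paint brush, which the gripper never went near.
- **Robot:** it was clear of everything, with only noise-level force on the tool.

No check failed. The two cameras disagreed by up to about 8 mm on points on the raised arm, and by about 0.08 rad on its angle (0.69 against 0.76), so I followed the top view there.

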